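Close the clay extruder with its sprung bayonet cap

TASK

Close the clay extruder: take the cap with the straight bar handle out of the wooden rest, push it into the mouth of the upright barrel with its two lugs through the two slots, pressing against the spring until its flange is flush on the rim, and give it a quarter turn clockwise (seen from above) up to the stop. Finish while still gripping the cap and holding it pressed flush and fully turned; do not let go, for the spring would lift it. Leave the round-knob cap, the slip jar, the wooden rib and the guide stick where they are.

Things in the scene. Friction and masses are not known exactly. Their poses are not given: they have to be found in the camera images.
- bar_cap: bare aluminium bayonet cap, about 0.18 kg, upright in a hole of the wooden rest. Origin: centre of its underside, z up. Shank 26 mm in diameter, z = 0 to 26 mm; at its foot (z = 0 to 7 mm) two lugs, one each side, along the cap's x, 40 mm tip to tip, 8 mm wide; flange 60 mm in diameter, z = 26 to 32 mm; bar handle above. A half turn gives the same shape.
- bar_cap_handle (a point): point on the cap's axis in its straight bar handle, 55 mm above the cap's origin, a good TCP height for the grasp. The bar is 46 mm long along the cap's x (in line with the lugs), 16 mm wide along y, and reaches from 32 to 66 mm above the origin; grip it across its width.
- bar_cap_seat (a point): centre of the underside of the bar cap's flange, 26 mm above the cap's origin; the face that comes to lie on the barrel's rim
- barrel: clay extruder, fixed to the bench: steel barrel 68 mm in diameter standing upright on a grey base plate 130 x 110 x 12 mm, mouth up. Origin: centre of the plate's underside, z up; rim at z = 120 mm. Two slots in the mouth lie along the barrel's x; two small ribs outside, just below the rim, 92 mm over both, are in line with them.
- barrel_rim (a point): centre of the mouth, at rim height, barrel's axes. Round bore 31 mm in diameter; two slots along x, 12 mm wide, 45 mm end to end. Lip 13 mm thick: once the flange is under 6 mm from the rim the lugs can turn under it, clockwise from above only, about 93 degrees to a stop (lugs along the barrel's y). Let go there, the cap is lifted to 6 mm by the spring.
- follower (a joint): travel in m of the spring-loaded rubber disc (25 mm in diameter) inside the mouth, 0 at rest with its face 10 mm below the rim, growing as it is pushed down; 0.016 with the cap flush. The spring pushes up with 3.2 N at the start and 0.4 N more per mm, so 9.6 N with the cap flush.
- rest: light wooden block, 105 x 205 x 34 mm (x, y, z), fixed to the bench, origin at the centre of its underside, with two round holes 49 mm in diameter at y = -50 and +50 mm; a cap hangs by its flange in each, so the flange underside is 34 mm above the bench
- knob_cap: another bare aluminium cap in the other hole of the rest, with a round knob 30 mm in diameter in place of the bar and no lugs, flange 60 mm in diameter, 56 mm tall; origin at the centre of its underside; leave it alone
- slip_jar: bystander: lidded jar 72 mm in diameter and 85 mm tall standing near the back of the bench; origin at the centre of its underside
- wood_rib: bystander: flat wooden rib about 105 x 45 x 6 mm lying in front of the robot; origin near its middle, on its underside
- guide_stick: bystander: flat wooden stick 300 x 28 x 8 mm lying near the back of the bench; origin at the centre of its underside

How it is judged (in metres and radians):
On the way, in this order (a step that is already met when the one before it is completed fails the run):
1. the bar cap is lifted clear out of the wooden rest (height (world z) of bar_cap_seat above 0.065 m), for 0.1 s.
2. the cap is pushed into the barrel, lugs through the slots (flange under 9 mm above the rim, not yet turned) (z of bar_cap_seat in the frame of barrel_rim below 0.009 m and horizontal distance between bar_cap_seat and barrel_rim below 0.005 m and angle between the x axis of bar_cap and the x axis of barrel, either way round below 0.26 rad), for 0.05 s.
At the end, for the whole second after the job is handed in: the cap is held in the gripper (over 3 N), its flange within 3 mm of the rim, centred within 5 mm, upright within 0.08 rad, the spring disc pushed down over 12 mm, the lugs within 15 degrees of a full quarter turn from the slots, at rest (under 0.02 m/s) (z of bar_cap_seat in the frame of barrel_rim below 0.003 m and horizontal distance between bar_cap_seat and barrel_rim below 0.005 m and angle between bar_cap's own z axis and vertical below 0.08 rad and angle between the x axis of bar_cap and the y axis of barrel, either way round below 0.26 rad and value of joint follower above 0.012 m and contact force between the fingers and bar_cap above 3 N and linear speed of bar_cap below 0.02 m/s); the arm keeps its last pose, push and grip.
It fails at once if the round-knob cap is moved by more than 25 mm (distance of knob_cap from where it was at the start of the episode above 0.025 m).
It fails at once if the slip jar, the wooden rib or the guide stick is moved by more than 40 mm (distance of any of slip_jar, wood_rib, guide_stick from where it was at the start of the episode above 0.04 m).
It also fails if it takes over 48 s, if anything falls off the work surface, if the arm or the gripper's body presses on something with over 40 N, if the wrist force passes 120 N, or if a joint passes its speed limit or range.

ROBOT

A 6-joint arm with a two-finger parallel gripper is mounted at the origin on the work surface. World frame = base frame: x ahead of the robot, y to its left, z up, the work surface at z = 0. Lengths are in m, angles in degrees, forces in N, time in s.
With the tool pointing down it reaches from about 0.375 to 0.975 m from the base axis. Payload 3.8 kg.
Tool frame: the origin (TCP) lies between the finger pads, 19 mm behind the fingertips; this is the grasp point; z points along the fingers, y is the line along which they close (so a half turn about z gives the same grasp; the last joint's range is limited). The gripper opens to 88 mm and grips with 3 to 60 N. Pads are 18 mm wide; open, the fingers measure 123 mm over their backs; the gripper's body (75 mm by 187 mm) begins 45 mm behind the grasp point.
Start: joints at [-2.114, 15.12, 91.902, -0, 72.978, -2.114], TCP at [0.675, -0, 0.257] pointing down, gripper open.
Joint ranges: [-150.88, 150.88], [-54.13, 125.18], [17.81, 147.31], [-75.09, 255.09], [0, 152.58], [-146.25, 146.25]. Speed limits (degrees/s): [147.25, 147.25, 180, 180, 180, 180].

INTERFACE

Orientations are given as a 3x3 rotation matrix whose columns are the frame's x, y, z axes.
In Python, from plant import bot, camrig gives the robot as it stands (bot), with the cameras (camrig).
- The arm moves only by the tool send_path, called by a JSON object that holds its "method" and its "body", one argument or row to a line. Schema: {"type":"object","properties":{"offsets":{"type":"array","items":{"type":"number"},"minItems":5,"maxItems":100},"force":{"type":"number"},"only":{"type":"string"},"quiet":{"type":"boolean"},"lines":{"type":"string"}},"required":["offsets"],"additionalProperties":false}. offsets is one flat list of numbers that holds 1 to 20 rows one after another, with no inner brackets; each row has 5 numbers: the opening from 0.0 (shut) to 1.0 (fully open), then dx, dy, dz in shares of 0.6 m (1.0 is 0.6 m), then a turn about the tool's z in shares of pi rad (1.0 is pi rad); each row is the pose to reach, as a shift and turn from the pose commanded when the call began, along the tool's axes at that moment; what a row does not reach only later rows make up. A row lasts 1/12 s, in which the tool goes at most 0.0417 m and 7.16 degrees, less where a joint would pass 70% of its speed; a pose out of reach is approached as far as the arm can. The fingers move at their own pace and stop on an object; force is the grip in N (left out, the last holds). Time passes only in rows, so rows that do not move let the fingers close. The tool returns the time, the measured TCP pose, the force, the opening and the grip force at its end. only (a regular expression) keeps the lines of the reply that match it, lines (a string "A,B") keeps lines A to B, and quiet returns only ok. Input that does not fit is refused with a message, and nothing moves.
- bot.state(): the state, without advancing time (a new reading comes with each control period).
- camrig.capture(name): name is "scene" or "side" or "wrist"; returns a dict with "color" (420x560x3 uint8, red, green, blue), "intrinsics" (3x3 intrinsics, pixels), "camera_from_world" (4x4, takes a point from world to camera coordinates). Camera axes: x right, y down, z forward; pixel columns grow to the right and rows downward; lengths in m; the calibration is good to about 2 mm. The wrist camera is an equidistant fisheye: a pixel r from the principal point sees the ray r / f radians off the axis. A picture is of the moment at which its call begins. There is no depth.
- bot.job_done(): hands the job in; it is judged then, once.
The state is a dict: "time": time; "qpos": joint angles; "joint_vel": joint speeds; "joint_torque": joint torques, N m; "ee_pos": TCP position; "tool_rot": TCP orientation; "wrist_force": force on the tool from outside, world axes, zero at the start; "wrist_torque": the same for the moment, N m; "opening": opening from 0.0 (shut) to 1.0 (fully open); "grasp_force": force on a finger pad.
Only numpy, scipy, OpenCV 4.12 (cv2) and the standard library are available. Lean on these libraries where they do the work, as an engineer would, in place of code of your own. Each camera call takes 0.05 s, during which the arm holds its last target. There are 200 camera calls.

## Working session

There is one attempt and no reset: what is moved stays moved. The work goes in short steps, Python scripts to look and compute and a tool call to move; the robot and the scene stay as the last step left them, time stands still between calls to the robot, and variables do not carry over. Pictures are saved under pics/ and viewed, at most 10 in all, crops included, and the job is handed in when it is done.

```bash
ls; mkdir -p pics; python3 - <<'E'
from plant import bot, camrig
import cv2,numpy as np
for n in("scene","side","wrist"):
    c=camrig.capture(n); cv2.imwrite(f"pics/{n}0.png",c["color"][...,::-1]); np.savez(f"{n}0.npz",**c)
    print(n,c["intrinsics"].round(1).tolist(),c["camera_from_world"].round(3).tolist())
s=bot.state();print(s)
E
```

```text
pics
plant.py
scene [[474.0, 0.0, 280.8], [0.0, 474.0, 212.4], [0.0, 0.0, 1.0]] [[0.781, 0.624, -0.004, -0.495], [0.418, -0.528, -0.739, -0.148], [-0.463, 0.576, -0.674, 1.214], [0.0, 0.0, 0.0, 1.0]]
side [[544.8, 0.0, 283.9], [0.0, 544.8, 200.5], [0.0, 0.0, 1.0]] [[-0.799, -0.601, 0.007, 0.48], [-0.449, 0.589, -0.672, 0.344], [0.399, -0.54, -0.741, 0.844], [0.0, 0.0, 0.0, 1.0]]
wrist [[325.2, 0.0, 276.1], [0.0, 325.2, 205.0], [0.0, 0.0, 1.0]] [[1.0, -0.001, -0.003, -0.674], [-0.0, -0.958, 0.286, -0.038], [-0.003, -0.286, -0.958, 0.39], [0.0, 0.0, 0.0, 1.0]]
{'time': 0.15, 'qpos': array([-2.11566414e+00,  1.51595936e+01,  9.19612544e+01, -1.97190346e-03,
        7.29785220e+01, -2.11462657e+00]), 'joint_vel': array([ 0.03695025, -0.10825946, -0.103288  ,  0.00781639, -0.10982097,
        0.01053934]), 'joint_torque': array([-3.11732474e-04, -5.02845919e+01, -3.57470334e+01,  7.29960459e-02,
        2.49771774e-02, -9.00718305e-05]), 'ee_pos': array([ 6.74491293e-01, -1.07272320e-05,  2.56388981e-01]), 'tool_rot': array([[ 8.03273588e-06,  9.99998496e-01, -1.73436556e-03],
       [ 9.99999999e-01, -7.97873966e-06,  3.11400429e-05],
       [ 3.11261581e-05, -1.73436581e-03, -9.99998496e-01]]), 'wrist_force': array([-0.6456471 ,  0.44244396, -0.07218262]), 'wrist_torque': array([-0.0048004 ,  0.00066455,  0.04202646]), 'grasp_force': 0.0, 'opening': 1.0044663311686988}
```

View pics/scene0.png

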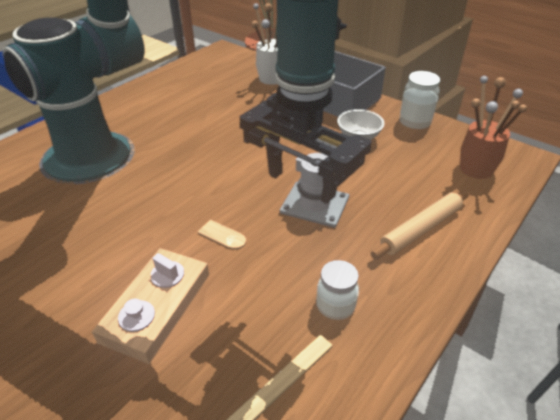

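View pics/wrist0.png

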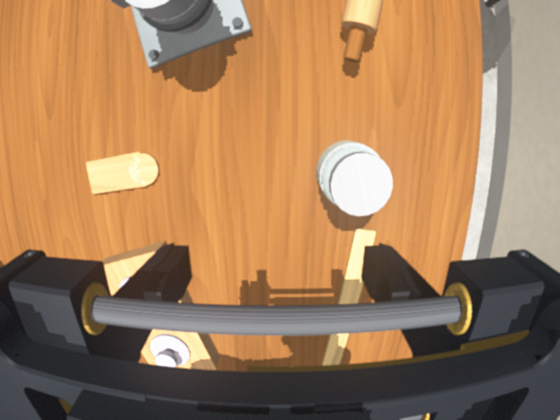

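View pics/side0.png

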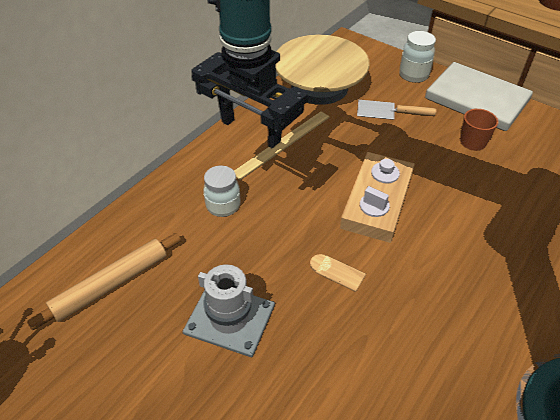

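The scene view shows the rest with the bar cap at (167,270) and the knob cap at (136,315). The jar is at (338,288), and the gripper partly hides the barrel at (318,180). The side view shows the barrel mouth at about (226,281) with ribs at (204,276) and (248,294), and the bar cap at (375,202). Next I'll enlarge these areas.

```bash
python3 - <<'E'
import cv2,numpy as np
s=cv2.imread("pics/side0.png");c=cv2.imread("pics/scene0.png")
z=lambda im,x,y,w,h:cv2.resize(im[y:y+h,x:x+w],(400,300),interpolation=cv2.INTER_CUBIC)
a=np.vstack([np.hstack([z(s,185,255,80,60),z(s,340,170,80,60)]),np.hstack([z(c,130,240,80,60),z(s,170,270,120,90)])])
cv2.imwrite("pics/crop1.png",a)
E
```

```text
(no output)
```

View pics/crop1.png

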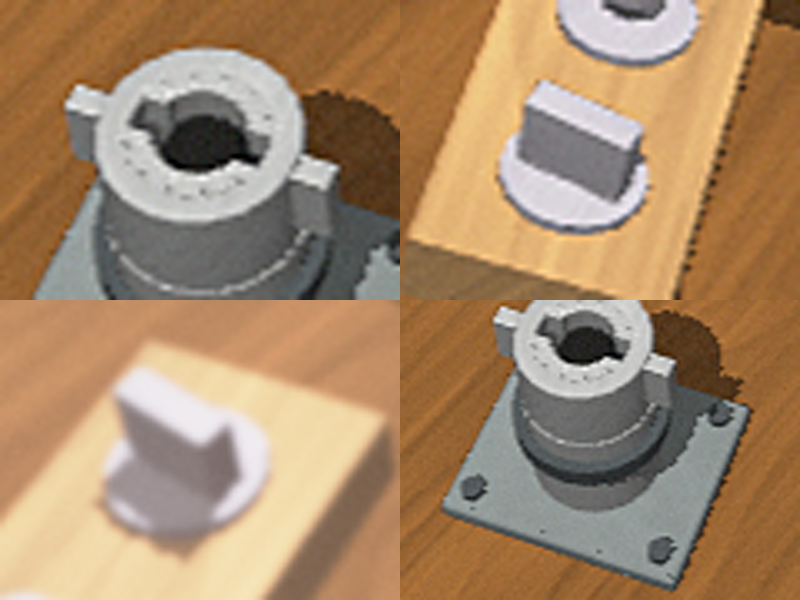

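The crops show the rim ellipse centre at about (225,281.5) in the side image, with slot tips at (213,277) and (237,285). The bar cap's top face runs from about (367,188) to (388,196). The next step is casting rays through these points.

```bash
cat >h.py <<'E'
import numpy as np,cv2
def ray(c,u,v):
    K=c["intrinsics"];T=c["camera_from_world"];R=T[:3,:3];o=-R.T@T[:3,3]
    return o,R.T@np.array([(u-K[0,2])/K[0,0],(v-K[1,2])/K[1,1],1])
def plane(c,u,v,z):
    o,d=ray(c,u,v);return o+d*(z-o[2])/d[2]
def ld(n):return dict(np.load(n+".npz"))
def ell(c,mask,z):
    "circle on plane z from outer contour of the mask"
    k=max(cv2.findContours(mask,cv2.RETR_EXTERNAL,cv2.CHAIN_APPROX_NONE)[0],key=cv2.contourArea)
    return circ(np.array([plane(c,u,v,z)[:2] for u,v in cv2.convexHull(k)[:,0]]))
def circ(P):
    x=np.linalg.lstsq(np.c_[2*P,np.ones(len(P))],(P**2).sum(1),rcond=None)[0]
    return x[:2],np.sqrt(x[2]+x[:2]@x[:2])
E
python3 - <<'E'
from h import *
S=ld("side0");C=ld("scene0")
f=lambda c,L,ox,oy,z,s=5:np.array([plane(c,ox+(u+.5)/s-.5,oy+(v+.5)/s-.5,z)[:2] for u,v in L])
def ang(d):return np.degrees(np.arctan2(d[1],d[0]))%180
rim=f(S,[(98,130),(303,130),(200,48),(200,220),(130,72),(280,75),(130,198),(265,202)],185,255,.12);print("rim",circ(rim))
sl=f(S,[(140,112),(260,152)],185,255,.12);print("slot",sl.mean(0),np.linalg.norm(sl[0]-sl[1]),ang(sl[1]-sl[0]))
rb=f(S,[(70,90),(335,165)],185,255,.117);print("ribs",rb.mean(0),np.linalg.norm(rb[0]-rb[1]),ang(rb[1]-rb[0]))
for c,L,ox,oy,F in((S,[(142,82),(242,122),(236,143),(127,102)],340,170,[(100,170),(110,200),(135,220),(170,229),(210,225),(240,205),(102,155)]),(C,[(135,68),(223,127),(206,145),(117,85)],130,240,[(106,182),(120,212),(145,228),(180,231),(225,215),(262,175),(268,150),(255,120),(225,107)])):
    b=f(c,L,ox,oy,.074);print("bar",b.mean(0),[np.linalg.norm(b[i]-b[i-1]).round(4) for i in range(4)],ang(b[1]-b[0]),ang(b[2]-b[3]))
    P=f(c,F,ox,oy,.037);print("flange",circ(P))
# plate corners, top z=.012, crop scale 400/120
p=f(S,[(515-400,372-300),(748-400,408-300),(672-400,580-300),(443-400,505-300)],170,270,.012,400/120)
print("plate",p,p[[1,3]].mean(0),[np.linalg.norm(p[i]-p[i-1]).round(4) for i in range(4)],ang(p[2]-p[3]),ang(p[1]-p[2]))
for z,uv in((.12,(225,281.5)),):
    print(plane(S,*uv,z))
# auto: bright low-saturation blobs
for n,c in(("side",S),("scene",C)):
    h=cv2.cvtColor(c["color"],cv2.COLOR_RGB2HSV);m=((h[...,1]<60)&(h[...,2]>150)).astype(np.uint8)
    q=cv2.connectedComponentsWithStats(m)
    print(n,[(s[:4].tolist(),int(s[4])) for s in q[2] if 60<s[4]<3000])
E
```

```text
rim (array([0.56688425, 0.20331382]), np.float64(0.0330108966315029))
slot [0.56718679 0.20362824] 0.04223744795173088 16.05537811871571
ribs [0.56952698 0.20058107] 0.09173614263964382 18.928187644080566
bar [ 0.48935445 -0.15485346] [np.float64(0.013), np.float64(0.0426), np.float64(0.0118), np.float64(0.0456)] 6.833822569572419 8.661938632719426
flange (array([ 0.48988263, -0.15447665]), np.float64(0.02939118621574292))
bar [ 0.49232107 -0.15712341] [np.float64(0.0096), np.float64(0.0464), np.float64(0.0095), np.float64(0.0466)] 0.8265339382356274 0.9873445037448327
flange (array([ 0.48927517, -0.1546242 ]), np.float64(0.030026444791538938))
plate [[0.6359362  0.19273944]
 [0.52151837 0.13425787]
 [0.49129414 0.23543483]
 [0.61100227 0.27419444]] [0.56626032 0.20422616] [np.float64(0.0852), np.float64(0.1285), np.float64(0.1056), np.float64(0.1258)] 17.941140422053593 106.63227171671164
[0.56593565 0.20392751 0.12      ]
side [([350, 13, 86, 45], 1921), ([219, 35, 50, 14], 86), ([357, 100, 39, 19], 596), ([371, 159, 29, 23], 405), ([204, 166, 32, 22], 544), ([204, 184, 34, 30], 412), ([365, 186, 24, 14], 136), ([360, 197, 30, 19], 242), ([198, 265, 55, 35], 896), ([183, 293, 83, 62], 1331)]
scene [([13, 27, 56, 15], 173), ([194, 38, 17, 9], 87), ([257, 38, 20, 15], 188), ([114, 65, 46, 23], 116), ([409, 71, 31, 15], 386), ([406, 88, 31, 9], 186), ([337, 109, 47, 26], 878), ([0, 129, 18, 11], 82), ([307, 152, 20, 8], 95), ([296, 157, 22, 16], 149), ([280, 182, 20, 28], 202), ([326, 191, 23, 33], 364), ([150, 253, 35, 34], 624), ([317, 260, 42, 45], 1278), ([117, 298, 38, 34], 889), ([412, 362, 27, 52], 467), ([535, 381, 25, 39], 676)]
```

The rows are not in the units I measure in: shifts go in shares of 0.6 m and turns go in shares of pi rad. I convert before sending: -0.1855 m / 0.6 = -0.3092, -0.1545 m / 0.6 = -0.2575, -95 degrees / 180 = -0.5278.

{"method": "send_path", "body": {
  "offsets": [1,-0.2575,-0.3092,0.05,-0.5278,1,-0.2575,-0.3092,0.05,-0.5278,1,-0.2575,-0.3092,0.05,-0.5278,1,-0.2575,-0.3092,0.05,-0.5278,1,-0.2575,-0.3092,0.05,-0.5278,1,-0.2575,-0.3092,0.05,-0.5278,1,-0.2575,-0.3092,0.05,-0.5278,1,-0.2575,-0.3092,0.05,-0.5278,1,-0.2575,-0.3092,0.05,-0.5278,0.6,-0.2575,-0.3092,0.05,-0.5278,0.6,-0.2575,-0.3092,0.05,-0.5278,0.6,-0.2575,-0.3092,0.05,-0.5278,0.6,-0.2575,-0.3092,0.05,-0.5278,0.6,-0.2575,-0.3092,0.05,-0.5278,0.6,-0.2575,-0.3092,0.05,-0.5278,0.6,-0.2575,-0.3092,0.05,-0.5278,0.6,-0.2575,-0.3092,0.05,-0.5278]
}}

```text
time: 1.57
ee_pos: [0.4894, -0.1544, 0.2273]
tool_rot: [[-0.996, -0.086, -0.0], [-0.086, 0.996, 0.0], [0.0, 0.0, -1.0]]
wrist_force: [-1.0, -0.5, 0.2]
opening: 0.602
grasp_force: 0.0
```

```bash
python3 - <<'E'
from plant import bot, camrig
import cv2,numpy as np
im=[]
for n in("wrist","scene"):
    c=camrig.capture(n); np.savez(f"{n}1.npz",**c);im.append(c["color"][...,::-1])
z=lambda im,x,y,w,h:cv2.resize(im[y:y+h,x:x+w],(400,300),interpolation=cv2.INTER_CUBIC)
cv2.imwrite("pics/w1.png",np.vstack([np.hstack([cv2.resize(im[0],(400,300)),z(im[0],196,135,160,120)]),np.hstack([z(im[1],270,130,100,75),z(im[1],260,125,120,90)])]))
s=bot.state();print(s["ee_pos"],s["tool_rot"].round(3).tolist(),s["qpos"].round(1))
E
```

```text
[ 0.48940669 -0.15445192  0.22730705] [[-0.996, -0.086, -0.0], [-0.086, 0.996, 0.0], [0.0, 0.0, -1.0]] [ -20.3   -1.3  113.4   -0.    67.9 -115.3]
```

View pics/w1.png

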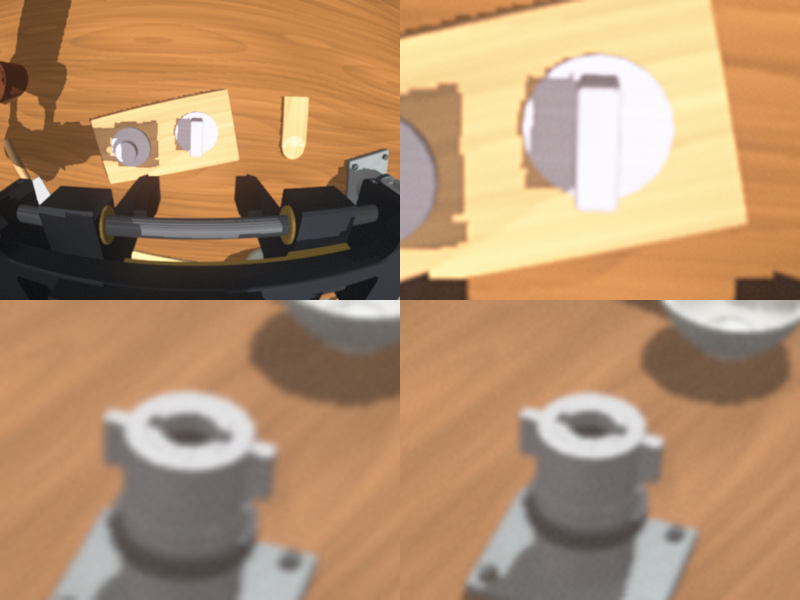

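The wrist crop shows the bar's top face at image px (268–284, 170–219), nearly vertical in the image, with the flange around it at about (275,186). The scene crop now shows the whole rim, centred at about (317.5,163), and the slots.

```bash
cat >>h.py <<'E'
def wplane(c,u,v,z):
    K=c["intrinsics"];T=c["camera_from_world"];R=T[:3,:3];o=-R.T@T[:3,3]
    p=np.array([u-K[0,2],v-K[1,2]]);r=np.hypot(*p);t=r/K[0,0]
    d=R.T@np.r_[p/r*np.sin(t),np.cos(t)];return o+d*(z-o[2])/d[2]
E
python3 - <<'E'
from h import *
W=ld("wrist1");C=ld("scene1")
g=lambda fn,c,L,ox,oy,z,s:np.array([fn(c,ox+(u+.5)/s-.5,oy+(v+.5)/s-.5,z)[:2] for u,v in L])
ang=lambda d:np.degrees(np.arctan2(d[1],d[0]))%180
b=g(wplane,W,[(180,87),(220,87),(216,210),(176,210)],196,135,.074,2.5)
print("bar",b.mean(0),[np.linalg.norm(b[i]-b[i-1]).round(4) for i in range(4)],ang(b[1]-b[2]),ang(b[0]-b[3]))
F=g(wplane,W,[(122,130),(273,125),(200,53),(150,70),(250,75),(255,178),(135,170)],196,135,.040,2.5);print("flange",circ(F))
r=g(plane,C,[(124,130),(258,134),(190,91),(190,171),(145,103),(240,107),(145,159),(240,160)],270,130,.12,4);print("rim",circ(r))
s=g(plane,C,[(150,120),(232,136)],270,130,.12,4);print("slot",s.mean(0),ang(s[1]-s[0]),np.linalg.norm(s[1]-s[0]))
s=g(plane,C,[(105,112),(274,147)],270,130,.115,4);print("rib",s.mean(0),ang(s[1]-s[0]),np.linalg.norm(s[1]-s[0]))
E
```

```text
bar [ 0.49020532 -0.15458345] [np.float64(0.0454), np.float64(0.014), np.float64(0.0454), np.float64(0.0146)] 3.4028633499320335 2.6596469033020185
flange (array([ 0.49087923, -0.15476735]), np.float64(0.030310173252110963))
rim (array([0.5710976 , 0.20121274]), np.float64(0.03450380668031215))
slot [0.56967942 0.20299208] 19.851845348783243 0.04416051728548036
rib [0.56566527 0.20700936] 18.804972908815312 0.09221211182234565
```

Scaled: 0.164 m / 0.6 = 0.2733, 0.158 m / 0.6 = 0.2633, 2 degrees / 180 = 0.0111.

{"method": "send_path", "body": {
  "offsets": [0.6,-0.0017,0,0.0667,0.0111,0.6,-0.0017,0,0.1333,0.0111,0.6,-0.0017,0,0.2,0.0111,0.6,-0.0017,0,0.2417,0.0111,0.6,-0.0017,0,0.2633,0.0111,0.6,-0.0017,0,0.2733,0.0111,0.6,-0.0017,0,0.2733,0.0111,0,-0.0017,0,0.2733,0.0111,0,-0.0017,0,0.2733,0.0111,0,-0.0017,0,0.2733,0.0111,0,-0.0017,0,0.2733,0.0111,0,-0.0017,0,0.2733,0.0111,0,-0.0017,0,0.2733,0.0111,0,-0.0017,0,0.2733,0.0111,0,-0.0017,0,0.2733,0.0111],
  "force": 50
}}

```text
time: 2.92
ee_pos: [0.491, -0.1547, 0.0642]
tool_rot: [[-0.999, -0.052, 0.001], [-0.052, 0.999, -0.001], [-0.001, -0.001, -1.0]]
wrist_force: [-1.7, -0.1, 5.6]
opening: 0.178
grasp_force: 50.0
```

Scaled: -0.16 m / 0.6 = -0.2667, -0.13 m / 0.6 = -0.2167.

{"method": "send_path", "body": {
  "offsets": [0,0,0,-0.0333,0,0,0,0,-0.0833,0,0,0,0,-0.15,0,0,0,0,-0.2167,0,0,0,0,-0.2667,0,0,0,0,-0.2667,0,0,0,0,-0.2667,0]
}}

```text
time: 3.5
ee_pos: [0.4916, -0.1548, 0.2252]
tool_rot: [[-0.999, -0.052, 0.004], [-0.052, 0.999, -0.001], [-0.004, -0.002, -1.0]]
wrist_force: [0.2, -0.9, -2.2]
opening: 0.176
grasp_force: 50.0
```

Scaled: 0.3528 m / 0.6 = 0.588, 0.17 m / 0.6 = 0.2833, -15.5 degrees / 180 = -0.0861.

{"method": "send_path", "body": {
  "offsets": [0,-0.0133,0.05,0,-0.0111,0,-0.0267,0.1,0,-0.0222,0,-0.0433,0.1583,0,-0.0333,0,-0.06,0.2167,0,-0.0444,0,-0.0767,0.2833,0,-0.0556,0,-0.0933,0.3417,0,-0.0667,0,-0.11,0.4,0,-0.0778,0,-0.1267,0.4583,0,-0.0861,0,-0.14,0.5167,0,-0.0861,0,-0.15,0.5583,0,-0.0861,0,-0.1595,0.588,0,-0.0861,0,-0.1595,0.588,0,-0.0861,0,-0.1595,0.588,0,-0.0861]
}}

```text
time: 4.58
ee_pos: [0.5658, 0.2032, 0.2199]
tool_rot: [[-0.948, -0.319, -0.006], [-0.319, 0.948, -0.002], [0.006, -0.0, -1.0]]
wrist_force: [-0.3, 0.2, -2.8]
opening: 0.172
grasp_force: 50.0
```

```bash
python3 - <<'E'
from plant import bot, camrig
import cv2,numpy as np
im={}
for n in("wrist","scene","side"):
    c=camrig.capture(n); np.savez(f"{n}2.npz",**c);im[n]=c["color"][...,::-1]
z=lambda im,x,y,w,h:cv2.resize(im[y:y+h,x:x+w],(400,300),interpolation=cv2.INTER_CUBIC)
cv2.imwrite("pics/w2.png",np.vstack([np.hstack([cv2.resize(im["wrist"],(400,300)),z(im["wrist"],196,165,160,120)]),np.hstack([z(im["scene"],270,120,100,75),z(im["side"],175,225,100,75)])]))
s=bot.state();print(s["ee_pos"],s["qpos"].round(1),s["wrist_force"])
E
```

```text
[0.566542   0.20161073 0.2216402 ] [ 17.2   8.8 103.4  -0.   68.1 -91.2] [-0.42603582 -0.21197052 -1.88808141]
```

View pics/w2.png

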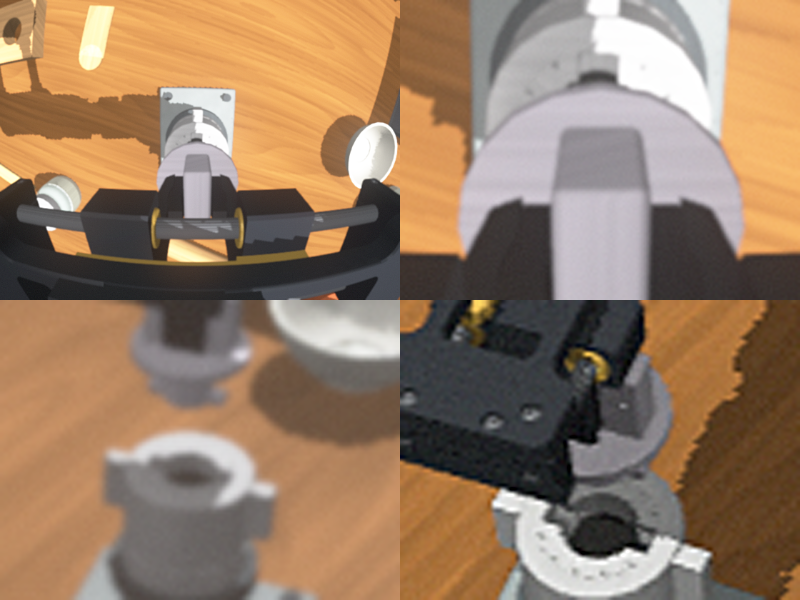

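The wrist crop shows the cap centred laterally over the rim: flange at 460–742, rim at 485–712, and the near slot at (600,75). The scene crop shows the flange above the barrel with one lug visible at (220,398). I'll let the arm settle, then measure cap and rim in the same image.

{"method": "send_path", "body": {
  "offsets": [0,0,0,0,0,0,0,0,0,0,0,0,0,0,0,0,0,0,0,0]
}}

```text
time: 5.07
ee_pos: [0.5677, 0.2023, 0.2237]
tool_rot: [[-0.949, -0.316, 0.0], [-0.316, 0.949, 0.0], [-0.0, -0.0, -1.0]]
wrist_force: [1.0, 0.4, -1.4]
opening: 0.172
grasp_force: 50.0
```

```bash
python3 - <<'E'
from plant import bot, camrig
from h import *
im={}
for n in("scene","side","wrist"):
    c=camrig.capture(n); np.savez(f"{n}3.npz",**c);im[n]=c["color"][...,::-1]
z=lambda im,x,y,w,h:cv2.resize(im[y:y+h,x:x+w],(400,600),interpolation=cv2.INTER_CUBIC)
cv2.imwrite("pics/w3.png",np.hstack([z(im["scene"],285,120,66,99),z(im["side"],190,210,80,120)]))
s=bot.state();p=s["ee_pos"];print(p,s["tool_rot"].round(4).tolist())
C=ld("scene3");S=ld("side3")
for c in(C,S):
    for q in(p-[0,0,.029],p-[0,0,.023],[*p[:2],.12]):
        x=c["camera_from_world"]@np.r_[q,1];print((c["intrinsics"]@(x[:3]/x[2]))[:2].round(1))
E
```

```text
[0.56769395 0.20270629 0.22363804] [[-0.9484, -0.317, 0.0004], [-0.317, 0.9484, 0.0001], [-0.0004, 0.0, -1.0]]
[318.2 130.7]
[318.4 128.1]
[316.5 161.3]
[221.  252.4]
[220.7 250. ]
[224.7 280.4]
```

View pics/w3.png

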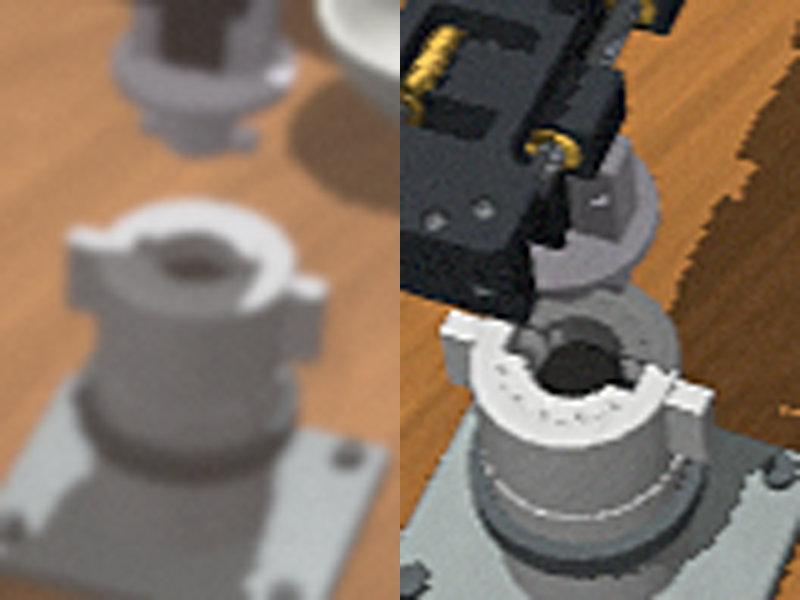

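The two views agree to within about 1 mm: the rim is roughly 1 mm further along (0.8, 0.6), and the yaw matches. I'll descend to just inside the mouth and check the force.

Scaled: 0.058 m / 0.6 = 0.0967, 0.05 m / 0.6 = 0.0833.

{"method": "send_path", "body": {
  "offsets": [0,-0.0017,0,0.025,0,0,-0.0017,0,0.05,0,0,-0.0017,0,0.07,0,0,-0.0017,0,0.0833,0,0,-0.0017,0,0.0917,0,0,-0.0017,0,0.0967,0,0,-0.0017,0,0.0967,0,0,-0.0017,0,0.0967,0]
}}

```text
time: 5.88
ee_pos: [0.5687, 0.2033, 0.1662]
tool_rot: [[-0.948, -0.317, 0.0], [-0.317, 0.948, 0.0], [-0.0, -0.0, -1.0]]
wrist_force: [-2.4, 0.1, 1.1]
opening: 0.175
grasp_force: 50.0
```

The lugs are 10 mm inside the slots and the force is low. Next I press to flush.

Scaled: 0.017 m / 0.6 = 0.0283, 0.016 m / 0.6 = 0.0267.

{"method": "send_path", "body": {
  "offsets": [0,0,0,0.0067,0,0,0,0,0.0133,0,0,0,0,0.0183,0,0,0,0,0.0233,0,0,0,0,0.0267,0,0,0,0,0.0283,0,0,0,0,0.0283,0,0,0,0,0.0283,0]
}}

```text
time: 6.55
ee_pos: [0.5696, 0.2036, 0.1502]
tool_rot: [[-0.948, -0.317, 0.003], [-0.317, 0.948, 0.001], [-0.003, -0.0, -1.0]]
wrist_force: [-2.8, -1.1, 8.3]
opening: 0.179
grasp_force: 50.0
```

Scaled: 0.0007 m / 0.6 = 0.0012, 91 degrees / 180 = 0.5056.

{"method": "send_path", "body": {
  "offsets": [0,0,0,0.0012,0,0,0,0,0.0012,0.0278,0,0,0,0.0012,0.0611,0,0,0,0.0012,0.0944,0,0,0,0.0012,0.1278,0,0,0,0.0012,0.1611,0,0,0,0.0012,0.1944,0,0,0,0.0012,0.2278,0,0,0,0.0012,0.2611,0,0,0,0.0012,0.2944,0,0,0,0.0012,0.3278,0,0,0,0.0012,0.3611,0,0,0,0.0012,0.3944,0,0,0,0.0012,0.4278,0,0,0,0.0012,0.4556,0,0,0,0.0012,0.4778,0,0,0,0.0012,0.4944,0,0,0,0.0012,0.5056,0,0,0,0.0012,0.5056,0,0,0,0.0012,0.5056]
}}

```text
time: 8.22
ee_pos: [0.5694, 0.203, 0.1502]
tool_rot: [[-0.301, 0.954, 0.002], [0.954, 0.301, -0.0], [-0.001, 0.002, -1.0]]
wrist_force: [-3.9, -2.4, 12.5]
opening: 0.175
grasp_force: 50.0
```

```bash
python3 - <<'E'
from plant import bot, camrig
from h import *
im={}
for n in("scene","side"):
    c=camrig.capture(n);im[n]=c["color"][...,::-1]
z=lambda im,x,y,w,h:cv2.resize(im[y:y+h,x:x+w],(400,600),interpolation=cv2.INTER_CUBIC)
cv2.imwrite("pics/w4.png",np.hstack([z(im["scene"],285,120,66,99),z(im["side"],190,210,80,120)]))
s=bot.state();print(s["ee_pos"],s["wrist_force"],s["wrist_torque"],s["qpos"])
E
```

```text
[0.5694138  0.20305158 0.15020523] [-4.5469341  -2.84658315 13.19766195] [-0.54027097  0.84727307  0.11120357] [ 1.72934786e+01  1.25391047e+01  1.06935358e+02 -6.04273952e-02
  6.04106945e+01 -2.08523862e-01]
```

View pics/w4.png

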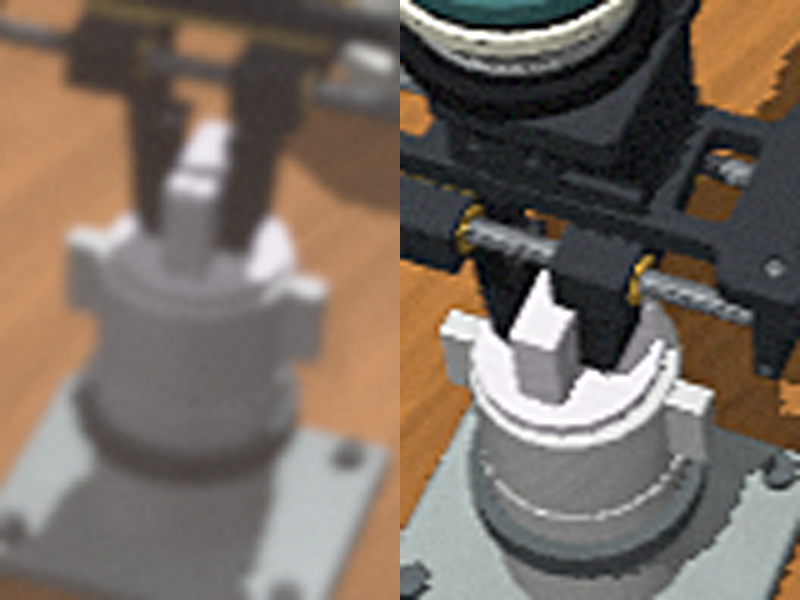

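The picture shows the flange seated on the rim and centred, with the bar turned a quarter from the ribs. The upward force of about 13 N is above the spring's share, so the flange is in contact with the rim.

```bash
python3 -c "
from plant import bot, camrig
print(bot.job_done())"
```

```text
the job is handed in; nothing more can be done
None
```

The bar cap is pressed flush in the barrel, turned about 91° clockwise and still gripped at 50 N; I handed the job in at about 8 s of the 48 s allowed, and no verdict was printed.

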